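Rack the spare slip trailers and take up the bulb trailer over the plate

TASK

Get the slip-trailing place ready: lower the two trailing bottles that stand in the glass jars nose down into the two empty holes of the wooden rack, fully home, without dropping them or disturbing anything else. Then draw the round bulb trailer straight up out of the rack and take it, nose downwards and sloped at about 45 degrees, to the plate on the banding wheel. Finish still holding it there, steady, with the nozzle tip about 3 cm above the middle of the plate and never touching the plate.

Things in the scene. Friction and masses are not known exactly. Their poses are not given: they have to be found in the camera images.
- rack: Fixed wooden rack, 100 x 380 mm, 98 mm high: a row of five holes along y, 68 mm apart, two of them empty. Top board's holes 45 mm wide; nozzle board below (top at z 66 mm) has 28 mm holes: nozzle and cap pass, the shoulder rests on it. Fully home, a nozzle tip is 20 mm above the table and 73 mm of bottle (68 of bulb) stands above the rack. Origin: middle of underside; x across the row.
- hole0 (a point): Centre of rack hole 0 (counted along the rack's +y) in the plane of the top board's upper face.
- hole1 (a point): Centre of rack hole 1 (counted along the rack's +y) in the plane of the top board's upper face.
- hole2 (a point): Centre of rack hole 2 (counted along the rack's +y) in the plane of the top board's upper face.
- hole3 (a point): Centre of rack hole 3 (counted along the rack's +y) in the plane of the top board's upper face.
- hole4 (a point): Centre of rack hole 4 (counted along the rack's +y) in the plane of the top board's upper face.
- bulb: Bulb trailer, the only one of its shape: a cream round bulb 54 mm across on a 40 mm collar, with the bottles' shoulder, cap and nozzle; 146 mm long, 0.13 kg, rigid to grip (10-30 N). Starts nose down in a rack hole. Origin: nozzle tip; z along the axis to the domed end: shoulder at 45.5 mm, collar to 82 mm, straight widest part (54 mm) from 100 to 124 mm.
- racked1: Cream squeeze bottle, nose down: straight round body 40 mm across, 37 mm flat shoulder ring, black cap 22 mm across, pointed nozzle; 151 mm long, about 0.14 kg, rigid to grip (10-30 N). Origin: nozzle tip; z along the axis to the flat base (up while it hangs): shoulder at 45.5 mm, straight body from 50 to 151 mm. Already in a hole of the rack; stays there.
- racked2: Cream squeeze bottle, nose down: straight round body 40 mm across, 37 mm flat shoulder ring, black cap 22 mm across, pointed nozzle; 151 mm long, about 0.14 kg, rigid to grip (10-30 N). Origin: nozzle tip; z along the axis to the flat base (up while it hangs): shoulder at 45.5 mm, straight body from 50 to 151 mm. Already in a hole of the rack; stays there.
- spare1: Cream squeeze bottle, nose down: straight round body 40 mm across, 37 mm flat shoulder ring, black cap 22 mm across, pointed nozzle; 151 mm long, about 0.14 kg, rigid to grip (10-30 N). Origin: nozzle tip; z along the axis to the flat base (up while it hangs): shoulder at 45.5 mm, straight body from 50 to 151 mm. Starts in the mouth of jar 1, its shoulder resting on the rim.
- spare2: Cream squeeze bottle, nose down: straight round body 40 mm across, 37 mm flat shoulder ring, black cap 22 mm across, pointed nozzle; 151 mm long, about 0.14 kg, rigid to grip (10-30 N). Origin: nozzle tip; z along the axis to the flat base (up while it hangs): shoulder at 45.5 mm, straight body from 50 to 151 mm. Starts in the mouth of jar 2, its shoulder resting on the rim.
- jar1: Loose empty glass jar, 66 mm across and 70 mm high with a narrow mouth (32 mm inside, 39 mm outside), holding spare 1. Origin: centre of the underside.
- jar2: The same kind of jar, holding spare 2. Origin: centre of the underside.
- plate: Round shallow unglazed (bisque) plate, 150 mm across, rim 18 mm high, standing loose in the middle of the banding wheel's turning head. Origin: centre of its underside, 70 mm above the table; z up; the plate's floor is about 6 mm above the origin.
- wheel: Banding wheel, fixed foot 150 mm across; its free-turning round metal head, 180 mm across, has its top 70 mm above the table. Origin: centre of the foot's underside.
- cup: Bystander: unglazed cup, 68 mm across, 78 mm high. Origin: centre of the underside.
- figurine: Bystander: small unglazed angel figure, 52 mm across, 118 mm high. Origin: centre of the underside.
- glaze1: Bystander: lidded glass glaze jar, 64 mm across, 75 mm high. Origin: centre of the underside.
- glaze2: Bystander: lidded glass glaze jar, 64 mm across, 75 mm high. Origin: centre of the underside.
There are look-alikes about, which are no part of the job. What is shaped like the plate but orange or yellow is not meant. What is shaped like the spare2 but pink is not meant.

How it is judged:
By the outcome, as a careful person would: the job done as asked, in the order asked, and still so for the second after the job is handed in, while the arm keeps its last pose, push and grip.
It also fails if it takes over 72 s, if anything falls off the work surface, if the arm or the gripper's body presses on something with over 40 N, if the wrist force passes 120 N, or if a joint passes its speed limit or range.

ROBOT

A 6-joint arm with a two-finger parallel gripper is mounted at the origin on the work surface. World frame = base frame: x ahead of the robot, y to its left, z up, the work surface at z = 0. Lengths are in mm, angles in rad, forces in N, time in s.
With the tool pointing down it reaches from about 400 to 925 mm from the base axis. Payload 12.5 kg.
Tool frame: the origin (TCP) lies midway between the tips of the shut fingers; the grasp point (between the pads) lies 19 mm behind it (env.grip_depth is the distance from the TCP to the grasp point, in mm); z points along the fingers, y is the line along which they close (so a half turn about z gives the same grasp; the last joint's range is limited). The gripper opens to 95 mm and grips with 3 to 60 N. Pads are 20 mm wide; open, the fingers measure 119 mm over their backs; the gripper's body (75 mm by 180 mm) begins 59 mm behind the grasp point.
Start: joints at [-1.208, 0.491, 1.559, -0, 1.092, -0.106], TCP at [282.409, -557.577, 214.661] pointing down, gripper open.
Joint ranges: [-3.1, 3.1], [-0.84, 2.19], [0.05, 2.79], [-1.13, 4.28], [0.06, 2.93], [-2.69, 2.69]. Speed limits (rad/s): [2.22, 2.22, 2.79, 3.14, 3.14, 3.14].

INTERFACE

Orientations are given as [roll, pitch, yaw] about the fixed x, y, z axes, in that order (R = Rz(yaw) Ry(pitch) Rx(roll)).
In Python, from cell import monitor, viewer, order, env gives the robot as it stands.
- The arm moves only by the tool move_arm, never from a script. Its argument "moves" is one flat list of numbers, 4 for each row, row after row: the shift along the tool's x, y, z normalised to -1 to 1, where 1 is 0.15 m, then the turn about the tool's z normalised to -1 to 1, where 1 is pi/2 rad. A call has 1 to 10 rows; each row shifts and turns the commanded pose from where the row before left it, along the tool's axes as they then stand; what a row does not reach is not made up. A row lasts 1/8 s, in which the tool goes at most 62.5 mm and 10.7 degrees, less where a joint would pass 70% of its speed; a pose out of reach is approached as far as the arm can. A call with a number of a shift or a turn outside -1 to 1 is refused whole. A call with a gripper value outside its range is refused whole. "claw" is the finger opening in mm, from 0 to 95.1, set as the call begins (left out, the last holds). The fingers move at their own pace and stop on an object; the grip force is fixed at half the most. Time passes only in rows, so rows that do not move let the fingers close. It gives the time, the measured TCP pose, the force, the opening and the grip force at its end, in the units of the state.
- monitor.state(): the state, without advancing time (a new reading comes with each control period).
- viewer.read_camera(name): name is "side" or "top"; returns the picture (400x640x3 uint8, red, green, blue); there is no depth.
- viewer.camera_info(name): a dict with "K" (3x3 intrinsics, pixels), "dist_coeffs" ([k1, k2, p1, p2, k3] as OpenCV has them; the pictures are not rectified), "camera_from_world" (4x4, takes a point from world to camera coordinates). Camera axes: x right, y down, z forward; pixel columns grow to the right and rows downward; lengths in mm; the calibration is good to about 2 mm. A picture is of the moment at which its call begins. camera_info takes no time and is no camera call.
- order.job_done(): hands the job in; it is judged then, once.
The state is a dict: "t": time; "joints": joint angles; "qvel": joint speeds; "tau": joint torques, N m; "eef_pos": TCP position; "tcp_rot": TCP orientation; "ft_force": force on the tool from outside, world axes, zero at the start; "moment": the same for the moment, N m; "opening": opening from 0.0 (shut) to 1.0 (fully open); "grip_force": force on a finger pad.
Only numpy, scipy, OpenCV 4.12 (cv2) and the standard library are available. Lean on these libraries where they do the work, as an engineer would, in place of code of your own. Each camera call takes 0.05 s, during which the arm holds its last target. There are 200 camera calls.

## Working session

There is one attempt and no reset: what is moved stays moved. The work goes in short steps, Python scripts to look and compute and a tool call to move; the robot and the scene stay as the last step left them, time stands still between calls to the robot, and variables do not carry over. Pictures are saved under pics/ and viewed, at most 10 in all, crops included, and the job is handed in when it is done.

Besides the shell and the picture viewer there is one more tool, called after ">>>" by a JSON object that holds its "api" and its "payload". move_arm: Moves the arm, as the interface text tells. Scaled input: -1 to 1 covers 0.15 m each way for a shift and pi/2 rad each way for a turn. Its arguments: {"type":"object","properties":{"moves":{"type":"array"},"claw":{"type":"number"}},"required":["moves"]}

```bash
ls; mkdir -p pics; python3 - <<'E'
from cell import monitor,viewer,order,env
import cv2,numpy as np
for n in("top","side"):
    im=viewer.read_camera(n); cv2.imwrite(f"pics/{n}0.png",im[:,:,::-1]); i=viewer.camera_info(n)
    print(n,np.round(i["K"],1).tolist(),i["dist_coeffs"],np.round(i["camera_from_world"],3).tolist())
s=monitor.state();print({k:np.round(v,3).tolist() for k,v in s.items()})
E
```

```text
pics
top [[473.1, 0.0, 325.0], [0.0, 473.1, 210.2], [0.0, 0.0, 1.0]] [-0.0342597  0.         0.         0.         0.       ] [[0.027, -1.0, -0.003, -20.908], [-0.991, -0.026, -0.132, 519.172], [0.132, 0.007, -0.991, 1145.253], [0.0, 0.0, 0.0, 1.0]]
side [[471.9, 0.0, 320.8], [0.0, 471.9, 199.8], [0.0, 0.0, 1.0]] [-0.12588024  0.          0.          0.          0.        ] [[-0.701, -0.713, 0.014, 320.809], [-0.477, 0.453, -0.753, 306.304], [0.531, -0.535, -0.658, 1042.964], [0.0, 0.0, 0.0, 1.0]]
{'t': 0.1, 'joints': [-1.208, 0.491, 1.559, 0.0, 1.092, -0.106], 'qvel': [-0.001, -0.001, -0.0, 0.001, 0.0, -0.001], 'tau': [0.001, -61.363, -25.86, 0.069, 0.047, -0.0], 'eef_pos': [282.349, -557.362, 214.138], 'tcp_rot': [-3.141, -0.0, 0.469], 'ft_force': [0.575, -0.711, -0.043], 'moment': [0.019, -0.045, -0.032], 'grip_force': 0.0, 'opening': 0.998}
```

View pics/top0.png

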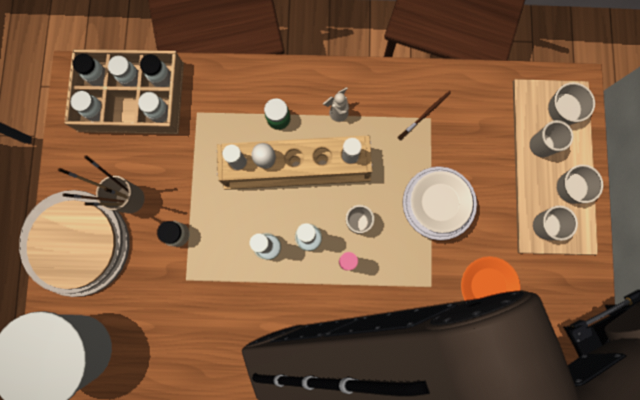

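View pics/side0.png

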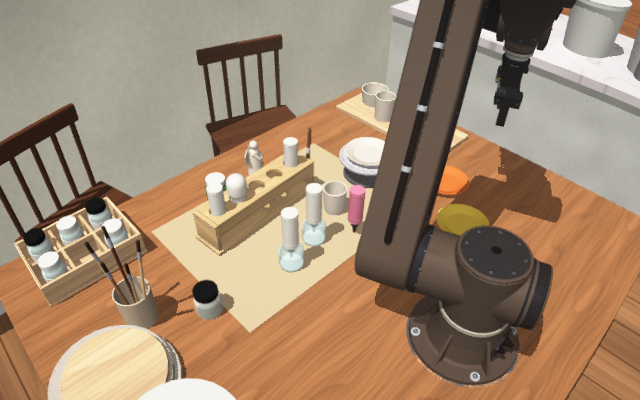

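The top view shows the rack holes left to right: bottle (233,155), bulb (263,155), empty (293,156), empty (321,155), bottle (352,149). The spares stand in glass jars at (265,245) and (308,237). The pink bottle at (348,262) is the look-alike. The white plate on the wheel is at (440,203), and the orange (490,283) and yellow plates are not meant. I'll confirm this in an enlarged crop and measure.

```bash
cat > h.py <<'E'
from cell import monitor,viewer,order,env
import cv2,numpy as np
def ray(n,uv):
    i=viewer.camera_info(n);K=np.array(i["K"]);T=np.array(i["camera_from_world"])
    p=cv2.undistortPoints(np.array([[uv]],float),K,np.array(i["dist_coeffs"])).ravel()
    R=T[:3,:3];return -R.T@T[:3,3],R.T@np.array([p[0],p[1],1])
def onz(n,uv,z):
    c,d=ray(n,uv);return c+d*(z-c[2])/d[2]
def proj(n,P):
    i=viewer.camera_info(n);T=np.array(i["camera_from_world"])
    return cv2.projectPoints(np.array([P],float),cv2.Rodrigues(T[:3,:3])[0],T[:3,3],np.array(i["K"]),np.array(i["dist_coeffs"]))[0].ravel()
def tri(a,b):
    c1,d1=ray("top",a);c2,d2=ray("side",b)
    s=np.linalg.lstsq(np.c_[d1,-d2],c2-c1,rcond=None)[0];p=c1+s[0]*d1;q=c2+s[1]*d2
    return (p+q)/2,np.linalg.norm(p-q)
E
python3 - <<'E'
from h import *
im=cv2.imread("pics/top0.png");hsv=cv2.cvtColor(im,cv2.COLOR_BGR2HSV)
c=im[90:300,200:490];cv2.imwrite("pics/c1.png",cv2.resize(c,(783,567),interpolation=cv2.INTER_CUBIC))
m=((hsv[:,:,1]<60)&(hsv[:,:,2]>195)).astype(np.uint8)
n,l,s,ce=cv2.connectedComponentsWithStats(m)
for k in range(1,n):
    if s[k,4]>60 and 180<ce[k,0]<500: print(s[k],ce[k].round(1),onz("top",ce[k],173).round(1))
E
```

```text
[264  99  22  21 359] [275.  108.7] [730.4 111.2 173. ]
[343 138  18  17 237] [351.7 145.9] [648.  -64.2 173. ]
[222 145  18  17 240] [230.8 152.9] [625.2 206.2 173. ]
[252 145  16  16 208] [259.8 152.2] [628.3 141.1 173. ]
[ 408  170   64   64 3127] [439.8 201.7] [ 526.8 -260.8  173. ]
[346 205  28  26  67] [358.4 213.4] [496.1 -81.8 173. ]
[358 216  10  15 100] [362.2 222.6] [475.9 -90.3 173. ]
[295 223  22  26 337] [305.4 234.2] [447.1  33.2 173. ]
[249 233  19  19 273] [257.9 242.1] [427.1 136.2 173. ]
```

View pics/c1.png

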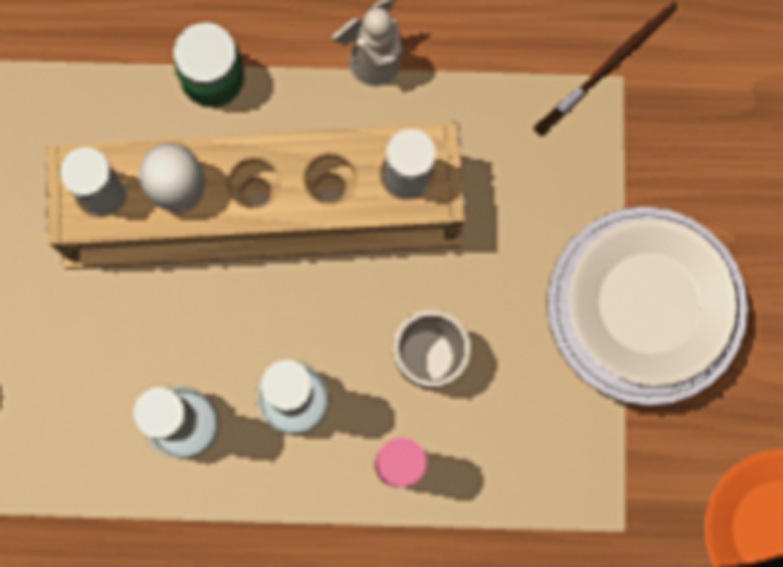

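The crop confirms the choice. The two cream bottles stand in glass jars at about (258,242) and (305,233), the pink look-alike is separate at (348,262), and the empty holes lie between the bulb and the right-hand bottle. The white plate is on the wheel. Next I'll refine the spares, holes and plate.

```bash
python3 - <<'E'
from h import *
t=cv2.imread("pics/top0.png");s=cv2.imread("pics/side0.png")
a=cv2.resize(s[170:280,190:350],(800,550),interpolation=cv2.INTER_CUBIC)
cv2.imwrite("pics/c2.png",a)
# holes: dark pixels in rack
g=cv2.cvtColor(t,cv2.COLOR_BGR2GRAY)
m=np.zeros_like(g);m[143:170,280:335]=(g[143:170,280:335]<125)
n,l,st,ce=cv2.connectedComponentsWithStats(m)
print([(st[k].tolist(),ce[k].round(1)) for k in range(1,n) if st[k,4]>20])
# side cream bottles
hsv=cv2.cvtColor(s,cv2.COLOR_BGR2HSV)
m=((hsv[:,:,1]<60)&(hsv[:,:,2]>150)).astype(np.uint8)
n,l,st,ce=cv2.connectedComponentsWithStats(m)
for k in range(1,n):
    if st[k,4]>60 and 190<ce[k,0]<420 and ce[k,1]>130: print(st[k],ce[k].round(1))
H=[np.array([648-22.8/4*k,-64.2+270.4/4*k,98]) for k in range(5)]
for p in H: print(p.round(1),proj("top",p).round(1),proj("side",p).round(1))
# plate: outer ring / white
hs=cv2.cvtColor(t,cv2.COLOR_BGR2HSV)
m=((hs[:,:,1]<70)&(hs[:,:,2]>120)).astype(np.uint8);m[:160]=0;m[250:]=0;m[:,:395]=0;m[:,485:]=0
for thr in("plate",):
    c=max(cv2.findContours(m,0,1)[0],key=cv2.contourArea);e=cv2.fitEllipse(c);print(e,onz("top",e[0],70).round(1),onz("top",e[0],88).round(1))
m2=((hs[:,:,1]<60)&(hs[:,:,2]>195)).astype(np.uint8);m2[:160]=0;m2[250:]=0;m2[:,:395]=0;m2[:,485:]=0
c=max(cv2.findContours(m2,0,1)[0],key=cv2.contourArea);e=cv2.fitEllipse(cv2.convexHull(c));print(e,onz("top",e[0],88).round(1))
E
```

```text
[([313, 147, 17, 18, 215], array([320.1, 155.6])), ([280, 149, 21, 21, 293], array([289.7, 158. ]))]
[283 137  15  30 363] [289.7 151.2]
[ 339  137   46   38 1274] [362.  154.3]
[245 141  18  34 309] [253.4 157.2]
[205 172  20  44 613] [214.4 191.8]
[226 173  20  30 421] [235.1 186.2]
[ 301  180   47   67 1775] [320.4 209.1]
[ 278  207   27   65 1217] [289.7 241.8]
[193 298  23  20 166] [202.3 306.7]
[648.  -64.2  98. ] [350.1 154.2] [290.9 163.2]
[642.3   3.4  98. ] [321.8 155.8] [274.2 174. ]
[636.6  71.   98. ] [293.5 157.4] [256.6 185.5]
[630.9 138.6  98. ] [265.3 159.1] [237.8 197.8]
[625.2 206.2  98. ] [237.  160.7] [218.  210.7]
((439.19390869140625, 202.89315795898438), (71.66749572753906, 74.34403991699219), 124.38341522216797) [ 540.  -283.9   70. ] [ 537.2 -279.6   88. ]
((439.2485656738281, 201.8466796875), (63.1644401550293, 64.88362884521484), 83.40612030029297) [ 539.8 -279.8   88. ]
```

View pics/c2.png

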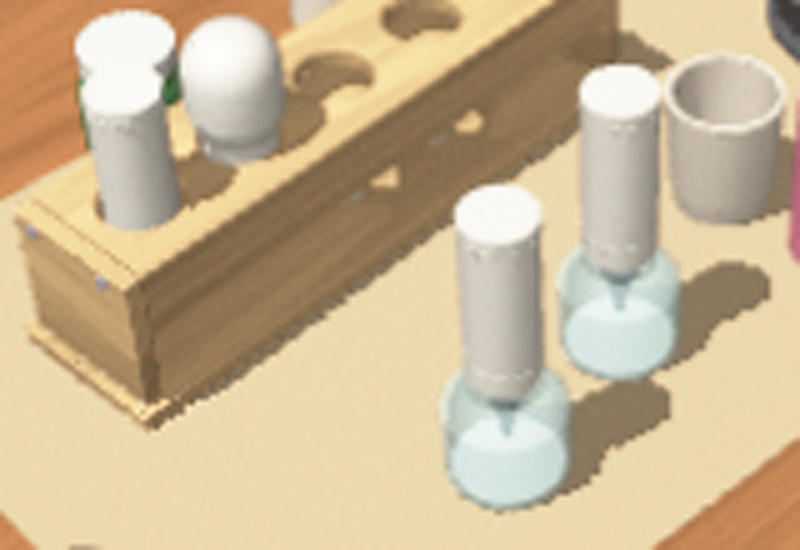

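The bottles stand upright. The predicted hole pixels match the observed holes to within about 1 px: (274.6,173.4) and (256.8,184.6) in the side view, (322,156) and (293.5,157.5) in the top view. Next I'll triangulate the spare tops and the bulb.

```bash
python3 - <<'E'
from h import *
for n,a,b in(("A",(258.3,242.2),(289.2,212.6)),("B",(305.7,232.4),(313.6,188.0)),("rackB",(230.8,152.9),(214.2,187.6)),("rack0",(351.6,146),None),("bulb",(263.2,155),(235.9,187))):
    if b: p,e=tri(a,b);print(n,p.round(1),round(e,1),end=" ")
    print(n,onz("top",a,{"A":175.5,"B":175.5,"bulb":132}.get(n,171)).round(1), b and onz("side",b,175.5 if n in"AB" else 171).round(1))
# jar bases from side crop: ellipse bottoms
for q in((507,470),(620,341)): print(onz("side",(190+q[0]/5,170+q[1]/5),5).round(1))
E
```

```text
A [427.  134.8 178.6] 0.8 A [426.9 135.  175.5] [429.9 132.9 175.5]
B [451.4  33.  178.8] 2.0 B [451.   32.5 175.5] [455.1  30.8 175.5]
rackB [624.7 205.8 174.9] 0.3 rackB [625.6 206.6 171. ] [629.1 203.6 171. ]
rack0 [648.3 -64.  171. ] None
bulb [632.  139.1 134.3] 0.7 bulb [632.3 139.1 132. ] [593.9 163.2 171. ]
[424.4 137.4   5. ]
[450.5  32.8   5. ]
```

```bash
cat >> h.py <<'E'
from scipy.spatial.transform import Rotation as Ro
def goto(p,n):
    s=monitor.state();R=Ro.from_euler("xyz",s["tcp_rot"]).as_matrix()
    d=R.T@(np.array(p,float)-s["eef_pos"]);print("t",round(s["t"],2),"mm",d.round(1),"per row x",n,(d/150/n).round(4),"yaw",round(s["tcp_rot"][2],4))
E
```

>>> {"api": "move_arm", "payload": {"moves": [0,0,0,-0.108,0,0,0,-0.108,0,0,0,-0.108,0,0,0,-0.108,0,0,0,-0.108,0,0,0,-0.108,0,0,0,-0.107,0,0,0,0], "claw": 80}}

```text
t: 1.1
eef_pos: [282.4, -557.4, 214.4]
tcp_rot: [-3.141, -0.001, 1.654]
ft_force: [0.1, 0.7, -0.1]
opening: 0.843
grip_force: 0.0
```

```bash
python3 -c "
from h import *
goto((452,32,214),14)"
```

```text
t 1.1 mm [573.4 217.8   0.6] per row x 14 [0.273  0.1037 0.0003] yaw 1.6536
```

>>> {"api": "move_arm", "payload": {"moves": [0.273,0.1037,0,0,0.273,0.1037,0,0,0.273,0.1037,0,0,0.273,0.1037,0,0,0.273,0.1037,0,0,0.273,0.1037,0,0,0.273,0.1037,0,0,0.273,0.1037,0,0,0.273,0.1037,0,0,0.273,0.1037,0,0]}}

```text
t: 2.35
eef_pos: [403.3, -135.1, 214.7]
tcp_rot: [3.141, 0.0, 1.65]
ft_force: [0.9, 0.2, -0.6]
opening: 0.841
grip_force: 0.0
```

>>> {"api": "move_arm", "payload": {"moves": [0.273,0.1037,0,0,0.273,0.1037,0,0,0.273,0.1037,0,0,0.2,0.08,0,0,0.073,0.0237,0,0,0,0,0,0]}}

```text
t: 3.1
eef_pos: [451.2, 32.0, 214.5]
tcp_rot: [-3.141, 0.0, 1.654]
ft_force: [0.0, -0.6, -0.4]
opening: 0.841
grip_force: 0.0
```

```bash
python3 -c "
from h import *
goto((452,32,126),5)
im=viewer.read_camera('side')[:,:,::-1]
cv2.imwrite('pics/s1.png',cv2.resize(im[120:290,180:400],(792,600),interpolation=cv2.INTER_CUBIC))"
```

```text
t 3.1 mm [-0.1  0.8 88.5] per row x 5 [-1.00e-04  1.10e-03  1.18e-01] yaw 1.6541
```

View pics/s1.png

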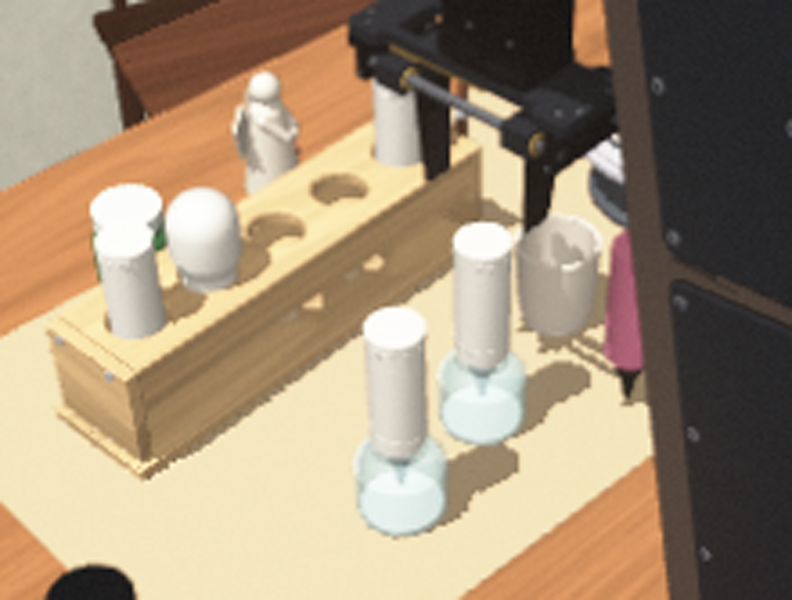

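The open fingers straddle the spare 2 bottle. Fingertips are at crop (434,180) and (537,215), and the bottle top is below them at (482,240). I'll check the calibration against the known TCP.

```bash
python3 -c "
from h import *
s=monitor.state();p=s['eef_pos'];print(proj('side',p),'seen',180+485.5/3.6,120+197.5/3.53)
print(onz('side',(180+485.5/3.6,120+197.5/3.53),214))"
```

```text
[314.6361751  176.30917361] seen 314.8611111111111 175.94900849858357
[452.21680739  29.70209637 214.        ]
```

>>> {"api": "move_arm", "payload": {"moves": [0,0.005,0.1,0,0,0,0.15,0,0,0,0.15,0,0,0,0.13,0,0,0,0.06,0,0,0,0,0]}}

```text
t: 3.9
eef_pos: [452.0, 31.4, 126.0]
tcp_rot: [-3.141, 0.0, 1.654]
ft_force: [0.9, -0.0, 1.4]
opening: 0.84
grip_force: 0.0
```

Descended without contact. Now I'll close the gripper.

>>> {"api": "move_arm", "payload": {"moves": [0,0,0,0,0,0,0,0,0,0,0,0,0,0,0,0,0,0,0,0,0,0,0,0], "claw": 30}}

```text
t: 4.65
eef_pos: [452.3, 32.0, 126.3]
tcp_rot: [3.141, 0.0, 1.655]
ft_force: [0.7, -0.5, 3.4]
opening: 0.414
grip_force: 30.0
```

>>> {"api": "move_arm", "payload": {"moves": [0,0,-0.05,0,0,0,-0.1,0,0,0,-0.15,0,0,0,-0.15,0,0,0,-0.15,0,0,0,-0.1,0,0,0,0,0]}}

```text
t: 5.52
eef_pos: [452.2, 32.0, 232.0]
tcp_rot: [3.14, 0.0, 1.655]
ft_force: [0.6, 0.4, -1.9]
opening: 0.418
grip_force: 30.0
```

```bash
python3 -c "
from h import *
goto((642.3,3.4,230),6)
for n,b in (('side',(170,330,180,420)),('top',(80,300,190,440))):
  im=viewer.read_camera(n)[:,:,::-1]
  cv2.imwrite(f'pics/{n}2.png',im)
im=cv2.imread('pics/side2.png')[60:290,180:400];cv2.imwrite('pics/s2.png',cv2.resize(im,(572,598)))"
```

```text
t 5.53 mm [-44.5 187.    2.3] per row x 6 [-0.0494  0.2078  0.0026] yaw 1.6548
```

View pics/s2.png

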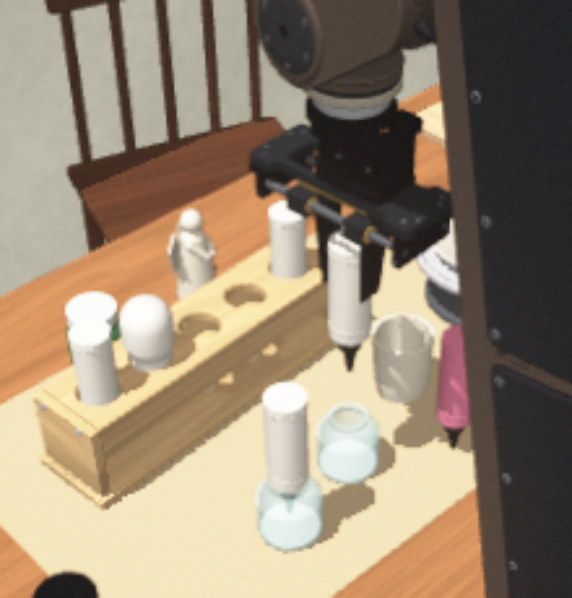

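Spare 2 is lifted out, the jar still stands in place, and the nozzle tip is at side pixel about (314,202). I'll check its lateral offset, then move over hole 1.

```bash
python3 -c "
from h import *
for p in((452,32,130.5),(452,30,130.5),(452,34,130.5),(452,32,134)): print(proj('side',p).round(1))"
```

```text
[314.1 202.6]
[314.6 202.3]
[313.5 203. ]
[314.1 201.6]
```

>>> {"api": "move_arm", "payload": {"moves": [-0.03,0.107,0,0,-0.05,0.22,0,0,-0.06,0.26,0,0,-0.06,0.26,0,0,-0.05,0.22,0,0,-0.03,0.12,0,0,-0.017,0.06,0,0,0,0,0,0,0,0,0,0]}}

```text
t: 6.75
eef_pos: [641.7, 3.4, 231.0]
tcp_rot: [-3.141, -0.0, 1.655]
ft_force: [-0.0, 0.5, -1.4]
opening: 0.414
grip_force: 30.0
```

```bash
python3 -c "
from h import *
goto((642.3,3.4,210),6)
im=viewer.read_camera('side')[:,:,::-1]
cv2.imwrite('pics/s3.png',cv2.resize(im[90:240,200:360],(640,600),interpolation=cv2.INTER_CUBIC))
for k in (1,2): print(proj('side',(642.3,3.4,130.5)))
im=viewer.read_camera('top')[:,:,::-1];cv2.imwrite('pics/top3.png',im)"
```

```text
t 6.75 mm [-0.1  0.6 21. ] per row x 6 [-0.0001  0.0006  0.0234] yaw 1.6548
[273.64115586 164.71512576]
[273.64115586 164.71512576]
```

View pics/s3.png

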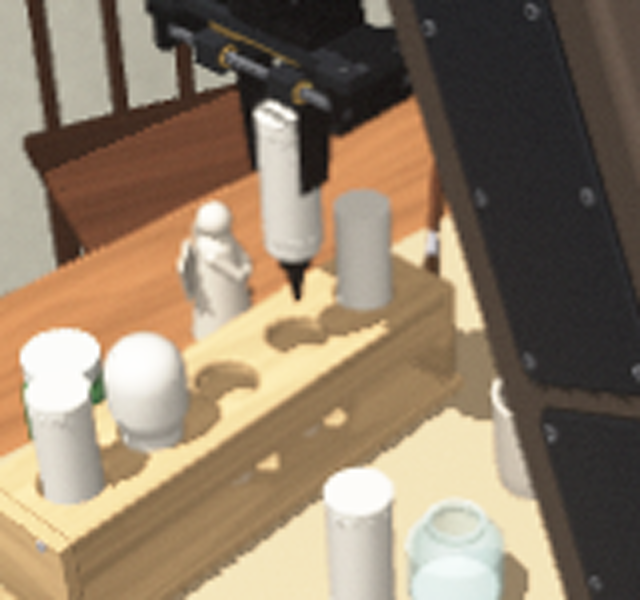

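The tip hangs over hole 1: tip at (273.8,164.3) against a prediction of (273.6,164.7). Lowering it now.

>>> {"api": "move_arm", "payload": {"moves": [0,0.004,0.08,0,0,0,0.1,0,0,0,0.1,0,0,0,0.1,0,0,0,0.1,0,0,0,0.06,0,0,0,0.06,0,0,0,0,0]}}

```text
t: 7.85
eef_pos: [642.8, 3.3, 140.6]
tcp_rot: [-3.141, 0.0, 1.655]
ft_force: [-0.7, -0.9, -2.1]
opening: 0.415
grip_force: 30.0
```

>>> {"api": "move_arm", "payload": {"moves": [0,0,0.03,0,0,0,0.03,0,0,0,0.03,0,0,0,0.02,0,0,0,0.01,0,0,0,0,0]}}

```text
t: 8.6
eef_pos: [642.8, 3.4, 123.1]
tcp_rot: [-3.141, 0.0, 1.655]
ft_force: [0.0, -0.2, -1.5]
opening: 0.417
grip_force: 30.0
```

>>> {"api": "move_arm", "payload": {"moves": [0,0,0.008,0,0,0,0.004,0,0,0,0,0]}}

```text
t: 8.98
eef_pos: [642.9, 3.4, 122.3]
tcp_rot: [3.141, 0.0, 1.655]
ft_force: [-2.0, -0.5, 6.9]
opening: 0.417
grip_force: 30.0
```

Seated: contact came at z 122.3, against 121.7 expected. Release and retreat.

>>> {"api": "move_arm", "payload": {"moves": [0,0,0,0,0,0,0,0,0,0,0,0,0,0,0,0], "claw": 70}}

```text
t: 9.48
eef_pos: [642.8, 3.4, 121.2]
tcp_rot: [-3.142, 0.0, 1.655]
ft_force: [-0.3, -1.0, -0.0]
opening: 0.726
grip_force: 0.0
```

>>> {"api": "move_arm", "payload": {"moves": [0,0,-0.1,0,0,0,-0.2,0,0,0,-0.2,0,0,0,-0.13,0,0,0,0,0]}}

```text
t: 10.1
eef_pos: [643.4, 3.3, 218.1]
tcp_rot: [3.138, 0.001, 1.655]
ft_force: [-0.6, -0.4, 0.1]
opening: 0.736
grip_force: 0.0
```

```bash
python3 -c "
from h import *
goto((427.5,134.5,215),8)"
```

```text
t 10.1 mm [ 148.8 -204.2    2.2] per row x 8 [ 0.124  -0.1701  0.0019] yaw 1.6548
```

>>> {"api": "move_arm", "payload": {"moves": [0.07,-0.1,0,0,0.13,-0.18,0,0,0.16,-0.22,0,0,0.16,-0.22,0,0,0.16,-0.22,0,0,0.16,-0.22,0,0,0.1,-0.13,0,0,0.052,-0.071,0,0,0,0,0,0]}}

```text
t: 11.22
eef_pos: [427.1, 134.7, 215.9]
tcp_rot: [3.141, 0.0, 1.655]
ft_force: [-0.5, 0.0, -0.4]
opening: 0.736
grip_force: 0.0
```

```bash
python3 -c "
from h import *
goto((427.5,134.5,126),5)
im=viewer.read_camera('side')[:,:,::-1]
cv2.imwrite('pics/s4.png',cv2.resize(im[120:280,180:370],(712,600),interpolation=cv2.INTER_CUBIC))
print(proj('side',monitor.state()['eef_pos']))"
```

```text
t 11.22 mm [-0.2  0.4 89.9] per row x 5 [-0.0003  0.0005  0.1198] yaw 1.6554
[288.81975767 200.18752742]
```

View pics/s4.png

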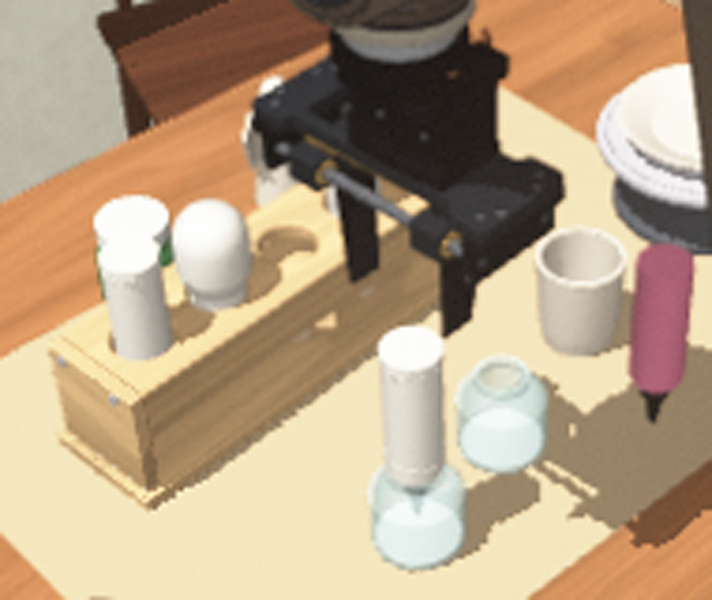

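The gripper is centred over spare 1, whose top is at crop (411,350), and the first jar is undisturbed. Descend and grip.

>>> {"api": "move_arm", "payload": {"moves": [0,0.002,0.1,0,0,0,0.15,0,0,0,0.15,0,0,0,0.13,0,0,0,0.07,0,0,0,0,0]}}

```text
t: 12.02
eef_pos: [427.5, 134.3, 125.3]
tcp_rot: [-3.141, 0.0, 1.654]
ft_force: [-0.3, -0.6, 1.0]
opening: 0.734
grip_force: 0.0
```

>>> {"api": "move_arm", "payload": {"moves": [0,0,0,0,0,0,0,0,0,0,0,0,0,0,0,0,0,0,0,0,0,0,0,0], "claw": 30}}

```text
t: 12.78
eef_pos: [427.5, 134.6, 126.1]
tcp_rot: [3.141, 0.0, 1.655]
ft_force: [-1.4, 0.4, 6.4]
opening: 0.42
grip_force: 30.0
```

>>> {"api": "move_arm", "payload": {"moves": [0,0,-0.05,0,0,0,-0.1,0,0,0,-0.15,0,0,0,-0.15,0,0,0,-0.15,0,0,0,-0.1,0,0,0,0,0]}}

```text
t: 13.65
eef_pos: [427.3, 134.6, 231.6]
tcp_rot: [3.14, -0.0, 1.655]
ft_force: [-0.6, 0.3, -2.3]
opening: 0.417
grip_force: 30.0
```

```bash
python3 -c "
from h import *
goto((637,71,231),8)"
```

```text
t 13.65 mm [-81.  203.6   1. ] per row x 8 [-0.0675  0.1697  0.0008] yaw 1.6549
```

>>> {"api": "move_arm", "payload": {"moves": [-0.04,0.1,0,0,-0.08,0.2,0,0,-0.1,0.25,0,0,-0.1,0.25,0,0,-0.09,0.25,0,0,-0.07,0.17,0,0,-0.04,0.1,0,0,-0.02,0.037,0,0,0,0,0,0,0,0,0,0]}}

```text
t: 14.9
eef_pos: [636.4, 71.0, 230.7]
tcp_rot: [-3.141, 0.0, 1.655]
ft_force: [0.4, -0.1, -1.2]
opening: 0.417
grip_force: 30.0
```

```bash
python3 -c "
from h import *
goto((637,71,121.5),6)
im=viewer.read_camera('side')[:,:,::-1]
cv2.imwrite('pics/s5.png',cv2.resize(im[90:240,200:360],(640,600),interpolation=cv2.INTER_CUBIC))
print(proj('side',(637,71,130.5)),proj('side',(637,71,98)))"
```

```text
t 14.9 mm [-1.000e-01  6.000e-01  1.092e+02] per row x 6 [-1.000e-04  7.000e-04  1.213e-01] yaw 1.6549
[255.56048236 176.06978675] [256.46393956 185.47252684]
```

View pics/s5.png

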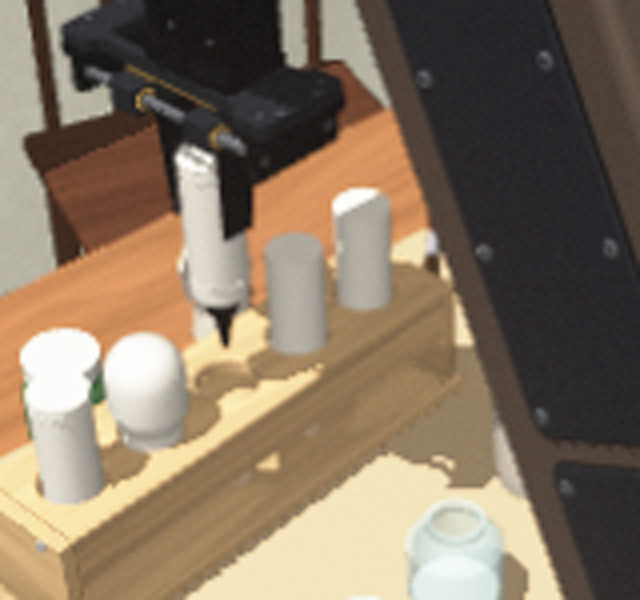

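The first spare sits level with its neighbour. The tip at (256,176.4) matches its prediction over hole 2. Lowering.

>>> {"api": "move_arm", "payload": {"moves": [0,0.004,0.08,0,0,0,0.1,0,0,0,0.1,0,0,0,0.1,0,0,0,0.1,0,0,0,0.06,0,0,0,0.06,0,0,0,0,0]}}

```text
t: 15.95
eef_pos: [637.2, 70.9, 140.2]
tcp_rot: [-3.141, 0.0, 1.655]
ft_force: [0.8, -0.2, -0.3]
opening: 0.419
grip_force: 30.0
```

>>> {"api": "move_arm", "payload": {"moves": [0,0,0.03,0,0,0,0.03,0,0,0,0.03,0,0,0,0.02,0,0,0,0.012,0,0,0,0,0]}}

```text
t: 16.7
eef_pos: [637.5, 71.0, 122.5]
tcp_rot: [3.142, 0.0, 1.655]
ft_force: [0.2, 1.0, -1.7]
opening: 0.415
grip_force: 30.0
```

>>> {"api": "move_arm", "payload": {"moves": [0,0,0.006,0,0,0,0.003,0,0,0,0,0]}}

```text
t: 17.08
eef_pos: [637.5, 71.0, 122.2]
tcp_rot: [3.141, 0.0, 1.655]
ft_force: [-2.8, 0.4, 7.5]
opening: 0.417
grip_force: 30.0
```

Spare 1 is home too. Release, rise, and go above the bulb.

>>> {"api": "move_arm", "payload": {"moves": [0,0,0,0,0,0,0,0,0,0,0,0,0,0,0,0], "claw": 75}}

```text
t: 17.58
eef_pos: [637.4, 70.9, 121.1]
tcp_rot: [-3.141, 0.0, 1.655]
ft_force: [-0.1, -0.0, -0.2]
opening: 0.764
grip_force: 0.0
```

>>> {"api": "move_arm", "payload": {"moves": [0,0,-0.1,0,0,0,-0.2,0,0,0,-0.2,0,0,0,-0.13,0,0,0,0,0]}}

```text
t: 18.2
eef_pos: [638.0, 71.0, 217.9]
tcp_rot: [3.138, 0.0, 1.655]
ft_force: [-0.1, 0.1, 0.3]
opening: 0.788
grip_force: 0.0
```

```bash
python3 -c "
from h import *
goto((631.2,138.8,113),4)"
```

```text
t 18.2 mm [ 68.2  -1.5 104.9] per row x 4 [ 0.1137 -0.0025  0.1748] yaw 1.6547
```

>>> {"api": "move_arm", "payload": {"moves": [0.08,-0.005,0,0,0.15,-0.005,0,0,0.15,0,0,0,0.075,0,0,0,0,0,0.1,0,0,0,0.17,0,0,0,0.17,0,0,0,0.17,0,0,0,0.09,0,0,0,0,0]}}

```text
t: 19.45
eef_pos: [629.9, 138.5, 109.6]
tcp_rot: [-3.14, 0.0, 1.654]
ft_force: [0.6, 0.4, 0.4]
opening: 0.792
grip_force: 0.0
```

>>> {"api": "move_arm", "payload": {"moves": [0,0,0,0,0,0,0,0,0,0,0,0,0,0,0,0,0,0,0,0], "claw": 45}}

```text
t: 20.08
eef_pos: [630.6, 138.9, 111.4]
tcp_rot: [3.14, 0.0, 1.655]
ft_force: [0.3, -0.0, 5.6]
opening: 0.567
grip_force: 30.0
```

>>> {"api": "move_arm", "payload": {"moves": [0,0,-0.05,0,0,0,-0.1,0,0,0,-0.13,0,0,0,-0.15,0,0,0,-0.15,0,0,0,-0.12,0,0,0,-0.06,0,0,0,0,0]}}

```text
t: 21.08
eef_pos: [630.2, 138.9, 225.3]
tcp_rot: [3.141, 0.0, 1.655]
ft_force: [-0.3, 0.1, -0.7]
opening: 0.563
grip_force: 30.0
```

>>> {"api": "move_arm", "payload": {"moves": [0,0,0,0.08,0,0,0,0.11,0,0,0,0.11,0,0,0,0.11,0,0,0,0.11,0,0,0,0.11,0,0,0,0.11,0,0,0,0.11,0,0,0,0.1,0,0,0,0.05]}}

```text
t: 22.32
eef_pos: [629.9, 138.8, 223.7]
tcp_rot: [3.141, 0.002, 0.08]
ft_force: [-0.1, 0.1, -1.3]
opening: 0.563
grip_force: 30.0
```

```bash
python3 -c "
from h import *
goto((545,132,220),4)
im=viewer.read_camera('side')[:,:,::-1];cv2.imwrite('pics/side6.png',im)
cv2.imwrite('pics/s6.png',cv2.resize(im[90:260,170:350],(635,600),interpolation=cv2.INTER_CUBIC))
for x in (-50,50): print((np.array([630.9,138.6])+x*np.array([.996,.084])).round(1),proj('side',(630.9+x*.996,138.6+x*.084,98)).round(1))"
```

```text
t 22.32 mm [-85.1  -0.    3.8] per row x 4 [-0.1419 -0.      0.0063] yaw 0.0802
[581.1 134.4] [250.8 206.2]
[680.7 142.8] [225.5 189.7]
```

View pics/s6.png

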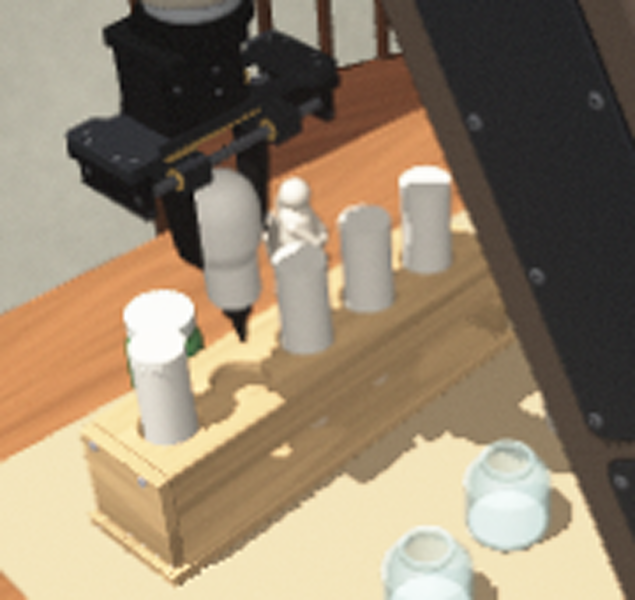

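All four bottles sit home in the rack. The bulb is out, hanging vertically with its tip at crop (241,340). The tool can't tilt, so I'll pivot the bulb in the grip by pressing its nozzle lightly against the rack's front top edge.

>>> {"api": "move_arm", "payload": {"moves": [-0.08,0,0,0,-0.14,0,0,0,-0.14,0,0,0,-0.093,0,0,0,-0.04,0,0,0,0,0,0.08,0,0,0,0.11,0,0,0,0.08,0,0,0,0.039,0,0,0,0,0]}}

```text
t: 23.62
eef_pos: [556.5, 132.6, 177.7]
tcp_rot: [3.141, 0.001, 0.084]
ft_force: [0.3, 0.2, -0.9]
opening: 0.567
grip_force: 30.0
```

```bash
python3 -c "
from h import *
e=np.array([581.1,134.4]);u=np.array([.9968,.080])
for th,dz in ((0,0),(15,0),(30,0),(45,0)):
  t=np.radians(th);s=98.4*np.sin(t)-4*np.cos(t);z=98+98.4*np.cos(t)+4*np.sin(t)-19
  p=e+u*s; print(th,end=' ');goto((p[0],p[1],z),1)"
```

```text
0 t 23.62 mm [20.6  0.2  0.3] per row x 1 [0.1376 0.0017 0.0022] yaw 0.0839
15 t 23.62 mm [46.2  0.3  2.6] per row x 1 [0.3083 0.0023 0.0175] yaw 0.0839
30 t 23.62 mm [70.4  0.4 11.5] per row x 1 [0.4692 0.0029 0.0765] yaw 0.0839
45 t 23.62 mm [91.4  0.5 26.3] per row x 1 [0.6094 0.0034 0.1751] yaw 0.0839
```

>>> {"api": "move_arm", "payload": {"moves": [0.07,0,0,0,0.068,0,0.002,0,0.034,0,0.001,0,0.034,0,0.002,0,0.034,0,0.003,0,0.034,0,0.004,0,0.034,0,0.005,0,0,0,0,0]}}

```text
t: 24.62
eef_pos: [602.7, 136.5, 175.6]
tcp_rot: [3.142, 0.0, 0.084]
ft_force: [-1.3, -1.2, -0.2]
opening: 0.563
grip_force: 30.0
```

```bash
python3 -c "
from h import *
s=monitor.state();print(s['ft_force'],s['opening'])
im=viewer.read_camera('side')[:,:,::-1];cv2.imwrite('pics/side7.png',im)
cv2.imwrite('pics/s7.png',cv2.resize(im[110:230,190:310],(600,600),interpolation=cv2.INTER_CUBIC))"
```

```text
[-1.26906768 -1.2085604  -0.16702658] 0.5633106717111185
```

View pics/s7.png

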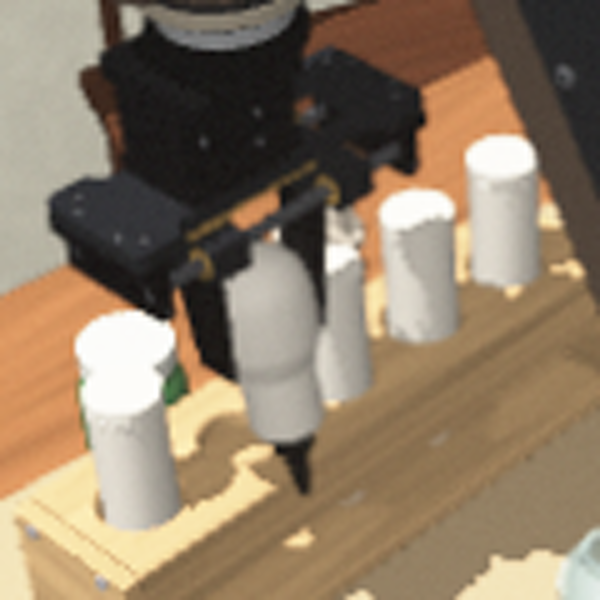

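The bulb is pivoting as planned, with the tip at crop (304,492) in front of the rack edge. That was my 11th viewed picture, one over the limit of 10, so I won't view any more and will check the rest by numbers only.

>>> {"api": "move_arm", "payload": {"moves": [0.033,0,0.008,0,0.033,0,0.01,0,0.032,0,0.012,0,0.032,0,0.014,0,0.031,0,0.015,0,0,0,0,0]}}

```text
t: 25.42
eef_pos: [626.8, 138.5, 166.5]
tcp_rot: [3.142, 0.0, 0.084]
ft_force: [-2.0, -1.3, -0.8]
opening: 0.564
grip_force: 30.0
```

>>> {"api": "move_arm", "payload": {"moves": [0.03,0,0.017,0,0.029,0,0.018,0,0.028,0,0.02,0,0.027,0,0.021,0,0.026,0,0.023,0,0,0,0,0]}}

```text
t: 26.18
eef_pos: [649.8, 140.4, 153.2]
tcp_rot: [-3.142, -0.005, 0.084]
ft_force: [3.8, 0.1, 8.1]
opening: 0.563
grip_force: 30.0
```

```bash
python3 - <<'E'
from h import *
s=monitor.state();print(s['ft_force'],s['eef_pos'],s['grip_force'])
n="side";im=viewer.read_camera(n)[:,:,::-1].copy();cv2.imwrite('pics/side8.png',im)
G=s['eef_pos']+np.array([0,0,19])
for th in (20,30,35,40,45,50):
    t=np.radians(th);a=np.array([-np.sin(t)*np.cos(.084),-np.sin(t)*np.sin(.084),-np.cos(t)])
    print(th,(G+110.4*a).round(1),[proj(n,G+l*a).round(1).tolist() for l in(110.4,85)])
g=im.max(2)
tip=proj(n,G+110.4*np.array([-.704,-.06,-.707])).astype(int)
print(tip);print(g[tip[1]-16:tip[1]+14,tip[0]-18:tip[0]+14])
E
```

```text
[3.76932882 0.05376796 8.0869833 ] [649.78327499 140.44262518 153.21702946] 30.00357896089554
20 [612.2 137.3  68.5] [[243.6, 209.3], [240.6, 201.1]]
30 [594.8 135.8  76.6] [[247.8, 210.0], [243.8, 201.6]]
35 [586.7 135.1  81.8] [[249.8, 209.9], [245.3, 201.5]]
40 [579.1 134.5  87.6] [[251.6, 209.5], [246.6, 201.1]]
45 [572.  133.9  94.2] [[253.2, 208.9], [247.9, 200.6]]
50 [565.5 133.3 101.3] [[254.8, 208.0], [249.0, 199.9]]
[253 208]
[[167 178 186 193 195 221 244 247 247 245 242 237 230 209 171 155 160 162
  165 168 167 167 164 163 159 152 149 148 151 151 154 147]
 [161 175 183 190 195 228 249 248 247 246 244 237 220 184 151 162 165 166
  165 166 167 159 156 152 151 149 152 150 150 150 158 151]
 [161 165 181 187 192 228 248 248 247 245 239 211 143 109 136 166 167 166
  166 166 158 154 206 233 234 199 152 154 146 143 146 142]
 [157 158 174 185 191 226 247 247 243 227 166 110  51  43  89 145 166 161
  159 156 155 152 225 245 246 240 227 191 152 137 135 132]
 [157 158 167 178 194 226 241 228 183 143  59  33  32  33  42 117 159 157
  153 154 152 151 225 246 246 237 204 165 140 136 138 
[... 2630 characters left out ...]
6 154 154 157 163 158 150 148 146]
 [139 142 142 142 141 138 141 148 144 137 132 132 136 145 147 153 155 154
  158 161 161 159 155 154 153 160 162 160 150 147 147 150]
 [143 145 142 137 140 145 146 143 135 134 134 138 144 150 155 153 156 159
  158 159 155 154 155 159 162 163 158 151 149 151 151 150]
 [142 141 141 145 145 144 138 132 132 135 145 150 153 156 157 156 158 160
  158 153 155 155 160 162 160 158 151 150 151 150 156 160]
 [139 140 145 145 142 136 135 131 135 145 152 154 155 155 158 160 160 154
  154 153 156 162 163 159 154 151 152 151 153 160 159 152]
 [143 148 141 138 133 131 135 142 150 154 156 154 157 156 158 156 154 154
  154 162 162 165 165 156 151 152 151 155 158 158 148 143]]
```

The tip is at about (251.8,209.3), which gives a tilt of about 41°, and an 8 N upward force suggests the cap is touching. I'll slide the bulb back along its axis, then push a few degrees more.

>>> {"api": "move_arm", "payload": {"moves": [0.015,0,-0.02,0,0.015,0,-0.02,0,0.01,0,0.01,0,0.015,0,0.015,0,0.015,0,0.017,0,0.01,0,0.01,0,0,0,0,0]}}

```text
t: 27.1
eef_pos: [659.4, 141.3, 149.9]
tcp_rot: [3.141, 0.001, 0.084]
ft_force: [-1.2, -0.3, 0.8]
opening: 0.561
grip_force: 30.0
```

```bash
cat >> h.py <<'E'
def tipfit(n="side",yaw=.084):
    s=monitor.state();im=viewer.read_camera(n);G=s['eef_pos']+np.array([0,0,19])
    f=lambda th,l:proj(n,G+l*np.array([-np.sin(th)*np.cos(yaw),-np.sin(th)*np.sin(yaw),-np.cos(th)]))
    c=f(np.pi/4,98);m=(im.max(2)<75).astype(np.uint8)
    k,l,st,ce=cv2.connectedComponentsWithStats(m)
    j=min((j for j in range(1,k) if 15<st[j,4]<600),key=lambda j:np.linalg.norm(ce[j]-c))
    P=np.argwhere(l==j)[:,::-1].astype(float);d=cv2.fitLine(P.astype(np.float32),2,0,.01,.01).ravel()[:2]
    d*=np.sign(d@(f(np.pi/4,110)-f(np.pi/4,80)));q=P@d;tip=P[q>q.max()-1].mean(0)
    print(s['eef_pos'].round(1),"F",s['ft_force'].round(1),"t",round(s['t'],2),"dark",st[j],"tip",tip.round(1),"dir",np.degrees(np.arctan2(d[1],d[0])).round(1))
    for th in(30,35,40,45,50):
        t=np.radians(th);v=f(t,110)-f(t,65);print(th,f(t,110.4).round(1),np.degrees(np.arctan2(v[1],v[0])).round(1))
E
python3 -c "
from h import *
tipfit()"
```

```text
[659.4 141.3 149.9] F [-1.2 -0.3  0.8] t 27.1 dark [241 193  12  16  76] tip [251.7 207.7] dir 58.1
30 [245.4 209.2] 64.3
35 [247.3 209.2] 61.9
40 [249.1 208.8] 59.5
45 [250.8 208.2] 57.2
50 [252.3 207.3] 54.9
```

The tilt is now about 46° with almost no force. Lift off and carry to the plate, smoothly.

>>> {"api": "move_arm", "payload": {"moves": [0,0,-0.03,0,0,0,-0.06,0,0,0,-0.1,0,0,0,-0.13,0,0,0,-0.13,0,0,0,-0.1,0,0,0,-0.05,0,0,0,0,0]}}

```text
t: 28.15
eef_pos: [659.6, 141.3, 240.6]
tcp_rot: [3.141, -0.001, 0.084]
ft_force: [-0.2, -0.7, -1.9]
opening: 0.561
grip_force: 30.0
```

```bash
python3 -c "
from h import *
tipfit()
goto((619,-273.5,239),1)"
```

```text
[659.6 141.3 240.6] F [-0.2 -0.7 -1.9] t 28.15 dark [237 165  12  17  79] tip [247.7 180.7] dir 60.3
30 [242.1 182.5] 64.7
35 [244.1 182.3] 62.3
40 [246.  181.7] 59.9
45 [247.7 180.9] 57.4
50 [249.2 179.7] 55.0
t 28.2 mm [-75.  410.    1.1] per row x 1 [-0.5     2.7331  0.007 ] yaw 0.084
```

>>> {"api": "move_arm", "payload": {"moves": [-0.01,0.05,0,0,-0.02,0.1,0,0,-0.03,0.16,0,0,-0.04,0.2,0,0,-0.04,0.2,0,0,-0.04,0.2,0,0,-0.04,0.2,0,0,-0.04,0.2,0,0,-0.04,0.2,0,0,-0.04,0.2,0,0]}}

```text
t: 29.45
eef_pos: [629.3, -121.1, 240.3]
tcp_rot: [3.141, 0.0, 0.083]
ft_force: [-0.2, 0.4, -1.1]
opening: 0.565
grip_force: 30.0
```

>>> {"api": "move_arm", "payload": {"moves": [-0.04,0.22,0,0,-0.04,0.22,0,0,-0.03,0.2,0,0,-0.02,0.16,0,0,-0.015,0.11,0,0,-0.01,0.07,0,0,-0.005,0.043,0,0,0,0,0,0,0,0,0,0]}}

```text
t: 30.58
eef_pos: [619.3, -272.9, 240.3]
tcp_rot: [-3.142, -0.0, 0.085]
ft_force: [1.1, 0.7, -0.6]
opening: 0.562
grip_force: 30.0
```

```bash
python3 - <<'E'
from h import *
s=monitor.state();print(s['eef_pos'],s['tcp_rot'],s['t'])
for n in("side","top"):
    im=viewer.read_camera(n)[:,:,::-1];cv2.imwrite(f"pics/{n}9.png",im)
    try: tipfit(n)
    except Exception as e: print(e)
E
```

```text
[ 619.27054215 -272.87007309  240.34333318] [-3.14156800e+00 -2.78300089e-05  8.46176116e-02] 30.575
[ 619.3 -272.9  240.3] F [-0.5 -1.3 -1.5] t 30.62 dark [212 138   8  18  65] tip [216.7 154. ] dir 73.0
30 [363.5 127.8] 69.6
35 [365.9 127.4] 66.1
40 [368.1 126.6] 62.5
45 [370.3 125.6] 59.0
50 [372.3 124.3] 55.4
[ 619.3 -273.   240.4] F [ 0.2 -0.2 -0.9] t 30.73 dark [399 131   9   8  25] tip [400.  137.5] dir 138.5
30 [446.2 185.9] 104.7
35 [447.1 189.1] 102.2
40 [448.1 192. ] 100.1
45 [449.2 194.7] 98.1
50 [450.3 197.1] 96.3
```

```bash
python3 - <<'E'
from h import *
a=cv2.imread("pics/side9.png").max(2);print(a[100:136:2,350:392:2])
b=cv2.imread("pics/top9.png").max(2);print(b[170:214:2,432:468:2])
E
```

```text
[[ 63  67  93 104 101  98 100  96 100  99  98  98  99  99  98  98  99  94
   31  32  36]
 [ 62  65  91 106 103  99 101  96 101 100  99 100 100 100 101  97  98  98
   32  32  37]
 [ 61  67  87 104 105  99 100  97 100  97  99  99  97 100  99 100  99  99
   29  34  35]
 [ 54  64  84 104 105  99 100 101 102 100 101 100  98 100 100  97 101  96
   38  32  34]
 [ 48  66  81 100 106 101 100 101  97  98  97 101 100 101  98  99  99 100
   52  31  37]
 [ 47  67  76 100 110  99  99  99 100  98  98 100  98  99  97  99 101  99
   71  30  34]
 [ 42  65  72 103 108 101  99  99  98 100 100 101 100  98 100  99 100 101
   92  29  36]
 [ 44  63  66  97 107  99 100  99  99 100  98  98  99  99 100  97  96  99
   95  32  36]
 [ 51  63  64  95 106  98 101  99 100  99  99 100  97 100 100  99  98 102
   95  32  34]
 [ 52  64  68  92 106 103  98  97  99  99  98  99 100 102  97  99  98 100
   96  33  35]
 [ 50  63  65  86 107 104  99 101 100  99 100 103 100  99  98  97  98  98
   99  30  30]
 [ 45  60  67  86 103 106 101 101 100 101  98  99  98  99 100  99 101  99
  101  32  34]
 [ 43  53  68  81 103 105 100 10
[... 1057 characters left out ...]
91 91 92 92 90]
 [89 90 92 92 92 92 91 92 92 92 92 92 92 92 92 92 92 89]
 [89 91 93 92 93 92 91 91 92 92 91 91 92 91 91 91 90 91]
 [89 91 93 94 93 92 92 92 91 92 92 92 92 92 91 92 91 90]
 [91 93 94 93 92 92 91 92 92 92 91 92 91 92 92 91 90 91]
 [92 93 93 92 92 92 91 92 91 91 91 91 92 91 92 91 90 90]
 [93 93 92 92 92 92 91 93 91 91 92 92 92 91 91 91 90 90]
 [93 93 92 93 92 92 91 92 91 91 91 92 91 92 92 90 90 91]
 [93 93 92 92 91 92 91 92 91 91 91 92 92 92 91 90 91 89]
 [93 93 92 91 92 92 92 91 91 90 92 92 91 91 91 90 90 90]
 [93 93 91 92 91 91 92 91 90 92 92 92 92 91 90 90 90 91]
 [91 91 93 92 92 92 92 90 90 91 92 92 92 90 90 90 90 90]
 [92 91 92 92 91 91 91 91 90 90 92 92 91 90 91 90 90 89]]
```

Both cameras show only the arm at the tip position. I'll turn the tool so that the nose points to the arm's left, where both cameras can see it.

>>> {"api": "move_arm", "payload": {"moves": [0,0,0,0.04,0,0,0,0.08,0,0,0,0.1,0,0,0,0.11,0,0,0,0.11,0,0,0,0.11,0,0,0,0.11,0,0,0,0.09,0,0,0,0.05,0,0,0,0.015]}}

```text
t: 32.02
eef_pos: [619.2, -273.3, 240.3]
tcp_rot: [-3.142, -0.0, -1.197]
ft_force: [0.6, 0.7, -0.2]
opening: 0.561
grip_force: 30.0
```

```bash
python3 -c "
from h import *
s=monitor.state();y=s['tcp_rot'][2];print(s['joints'].round(2) if hasattr(s['joints'],'round') else s['joints'])
goto((540+78.5*np.cos(y),-280+78.5*np.sin(y),200),8)"
```

```text
[-0.51  0.55  1.39 -0.    1.21  2.25]
t 32.02 mm [55.8 76.2 40.3] per row x 8 [0.0465 0.0635 0.0336] yaw -1.1966
```

>>> {"api": "move_arm", "payload": {"moves": [0.02,0.025,0.01,0,0.04,0.055,0.025,0,0.055,0.08,0.04,0,0.07,0.1,0.05,0,0.07,0.1,0.05,0,0.06,0.08,0.045,0,0.037,0.045,0.03,0,0.02,0.023,0.019,0,0,0,0,0,0,0,0,0]}}

```text
t: 33.28
eef_pos: [568.9, -353.0, 200.1]
tcp_rot: [-3.141, -0.0, -1.196]
ft_force: [-0.4, 0.6, -0.7]
opening: 0.56
grip_force: 30.0
```

```bash
python3 - <<'E'
from h import *
y=monitor.state()['tcp_rot'][2]
for n in("side","top"):
    im=viewer.read_camera(n)[:,:,::-1];cv2.imwrite(f"pics/{n}10.png",im)
    try: tipfit(n,y)
    except Exception as e: print(e)
print(y,proj("side",(540,-280,76)),proj("top",(540,-280,76)))
E
```

```text
[ 569.  -353.   200.2] F [-0.5 -0.9 -0.6] t 33.33 dark [454 245   4   8  18] tip [455.  251.5] dir 92.2
30 [371.7 138.3] 103.6
35 [371.  138.2] 104.7
40 [370.3 137.9] 105.9
45 [369.7 137.2] 107.1
50 [369.1 136.3] 108.3
[ 568.9 -353.   200.2] F [-0.5  0.1 -1.5] t 33.42 dark [445 192  12   8  38] tip [445.5 199. ] dir 159.5
30 [452.2 196. ] 155.9
35 [449.6 196.8] 156.4
40 [447.2 197.5] 156.8
45 [445.  198.1] 157.1
50 [443.1 198.6] 157.5
-1.1957143516626334 [367.98555925 155.26763626] [438.17057985 202.49101188]
```

In the top view the tip is at (445.5,199), a tilt of 44–45° and on the model. Now the plate centre and the side-view patch.

```bash
python3 - <<'E'
from h import *
a=cv2.imread("pics/side10.png").max(2);print(a[118:170:3,345:396:3])
t=cv2.imread("pics/top10.png");hs=cv2.cvtColor(t,cv2.COLOR_BGR2HSV)
# plate rim from initial picture: radial bright edge on rays, circle through left edge etc.
t0=cv2.cvtColor(cv2.imread("pics/top0.png"),cv2.COLOR_BGR2GRAY);print(t0[202,396:486:2]);print(t0[158:248:2,440])
for r in(75,90):
  z=88 if r==75 else 70
  P=[proj("top",(540+r*c,-280+r*s,z)).round(1).tolist() for c,s in((1,0),(-1,0),(0,1),(0,-1))];print(r,P)
E
```

```text
[[206  84  42  39  45  82 109 108 105 102 104 103 105 103 103  74  36]
 [204  86  43  41  48  76 108 106 105 103 104 102 104 102 103  79  34]
 [211 116  40  38  48  69 107 103 106 105 103 101 102 101 103  97  34]
 [205 113  42  41  40  66 109 105 104 101 105 104 104 103 100  94  37]
 [179 121  55  49  59  64 107 102 108 106 104 105 100 101 103 100  34]
 [177 123  66  66  66  65 103 101 104 104 104 103 105 103 101 130 197]
 [188 150  45  44  47  60 105 107 105 105 107 105 102 102 106 149 203]
 [202 152  40  42  61  65 102 107 105 104 103 104 103 102 102 103  32]
 [196 203  44  42  56  64 101 104 106 105 105 104 101 103 102 103  32]
 [235 225  42  43  46  66 100 105 104 105 105 106 100 104 104 102  33]
 [243 240  43  42  44  62 101 104 103 105 105 104 104 104 101 101  32]
 [244 235  45  44  42  62 100 105 102 106 106 103 102 102 103 102  34]
 [237 234  46  44  39  62  98 106 104 105 106 104 102 101 103 103  35]
 [233 207  43  44  45  64  97 106 104 104 103 105 101 104 102 102  32]
 [232 233  44  44  43  59  96 109 102 105 106 101 102 103 102 104  36]
 [228 235  45  41  40  62  94 108 105 102 105 104 106 103 103 102  34]
 [175 230  46  43  44  62  90 108 107 104 104 101 100 103 100 101  34]
 [ 61 137  48  44  43  56  89 109 104 103 104 101 103 105 102 103  34]]
[179 179 180 154 191 171 196 206 201 186 183 181 180 207 215 215 215 215
 215 215 214 214 214 214 214 214 215 214 214 214 214 215 220 219 221 221
 222 225 176 184 137  73 119 117 117]
[103 114 115 105 140 190 193 211 203 198 198 198 198 213 214 214 214 214
 214 215 214 215 214 215 214 215 214 214 215 214 215 212 196 197 198 199
 205 175 183 163 196  81  58 108 102]
75 [[439.2, 171.0], [439.5, 233.1], [408.0, 200.9], [470.6, 202.6]]
90 [[437.4, 166.5], [437.8, 239.9], [400.5, 201.9], [474.5, 203.8]]
```

>>> {"api": "move_arm", "payload": {"moves": [0.004,0.002,0.02,0,0.005,0.002,0.035,0,0,0,0.05,0,0,0,0.05,0,0,0,0.04,0,0,0,0.023,0,0,0,0.011,0,0,0,0,0,0,0,0,0,0,0,0,0]}}

```text
t: 34.72
eef_pos: [568.6, -354.8, 165.8]
tcp_rot: [-3.141, -0.0, -1.196]
ft_force: [-0.4, -0.4, -1.3]
opening: 0.56
grip_force: 30.0
```

```bash
python3 - <<'E'
from h import *
tipfit("top",monitor.state()['tcp_rot'][2])
# undisturbed check, top & side differences vs start
a=cv2.imread("pics/top0.png").astype(int);im=viewer.read_camera("top")[:,:,::-1];cv2.imwrite("pics/top11.png",im)
hsv=cv2.cvtColor(im.astype(np.uint8).copy(),cv2.COLOR_BGR2HSV)
m=((hsv[:,:,1]<60)&(hsv[:,:,2]>195)).astype(np.uint8);n,l,s,ce=cv2.connectedComponentsWithStats(m)
for k in range(1,n):
    if s[k,4]>40 and 180<ce[k,0]<430: print(s[k],ce[k].round(1))
for k in range(3):print(proj("top",(642.3-5.7*k,3.4+67.6*k,171)).round(1))
E
```

```text
[ 568.6 -354.8  165.8] F [-0.4 -0.4 -1.3] t 34.73 dark [443 195  11   7  37] tip [443.5 201. ] dir 165.7
30 [449.2 198.4] 156.1
35 [446.6 199.2] 156.5
40 [444.3 200. ] 156.9
45 [442.1 200.5] 157.3
50 [440.3 201. ] 157.6
[335  93   9   9  61] [338.8  97.1]
[264  99  23  21 383] [275.2 108.8]
[343 138  19  17 258] [351.7 146. ]
[312 140  19  18 262] [321.1 148.4]
[282 142  19  18 260] [291.1 150. ]
[222 144  19  18 259] [230.7 152.7]
[295 223  14  20 104] [299.6 232. ]
[252 233  27  27 499] [265.7 246.4]
[321.5 147.8]
[291.3 149.6]
[261.1 151.3]
```

All four bottles are at their expected home pixels. The tip hangs about 29 mm above the plate floor and near its middle, steady and with no contact force. Handing in.

```bash
python3 -c "
from h import *
print(order.job_done())"
```

```text
the job is handed in; nothing more can be done
None
```

The job is handed in at 34.7 s: both spare bottles are fully home in the rack, and the bulb trailer is held steady at about 43–44°, its tip about 29 mm above the plate floor and within a few mm of the middle by top camera only (side view blocked); I pivoted it in the grip against the rack's front edge because the tool cannot tilt, and I viewed 11 pictures, one over the limit of 10.

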